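# Stow the bucking bar in the stayed tool case

## Task

Put the loose steel bucking bar away in the blue tool case: raise the lid by its yellow grip until the folding stay locks and carries it on its own, then lay the bar gently and flat, lengthwise, between the two yellow ribs inside. After that break the stay by pushing its red pin back through straight, and lower the lid by hand until it is fully shut, without ever letting it drop; do not knock or shift the other things on the bench or the orange block in the case.

Things in the scene. Friction and masses are not known exactly. Their poses are not given: they have to be found in the camera images.
- toolcase: Blue tool case fixed to the bench, 200 (x) by 280 (y) by 100 mm high to its rim, 6 mm walls. Origin: centre of its underside; x points from the front (robot side) to the hinge, y to the side where the stay is, z up. Inside, a grey raised floor 45 mm below the rim. Yaw varies by up to 0.3 rad. The lid's front edge and grip are at the -x side.
- lid_hinge (a point): Middle of the lid's hinge line, at x = +100, y = 0, z = 100 mm of the case; the line runs along the case's y. Fixed.
- lid (a joint): Lid angle, rad: 0 shut, about 1.40 at the top of its travel, where the stay is straight. The lid is an 8 mm panel, 204 by 284 mm, 0.5 kg, its underside in the plane of the hinge line; lifting at the grip takes 3 to 4 N. Stiff hinge (0.3 N m friction): above about 1.0 rad the lid stays where it is left, below about 0.85 it falls shut unless held.
- lid_tab (a point): Centre of the lid's yellow grip: crossbar along the case's y, 36 mm long, 18 mm diameter, on a 14 mm wide stem; 232 mm from the hinge line, 30 mm out from the lid's front edge, 4 mm above its underside plane (z = 104 mm when shut, about 330 with the lid up). Pinched across its flat ends it turns between the pads, so the hand need not tilt as the lid swings.
- stay_elbow (a joint): Angle of the stay's middle joint, rad: 0 folded (lid shut), 2.88 links in line, 3.02 at its stop past straight (locked). When the lid is raised to the top of its travel a light spring (0.04 N m) carries the joint past straight to the stop: locked, it holds the lid. Pushed back below 2.5 it no longer springs back, the lid stays up by its stiff hinge and can be lowered.
- stay_pin (a point): Middle of the red cross pin on the stay's middle joint, 16 mm diameter, 46 mm long along the case's y, 98 mm to the +y side of the case's middle. Locked, it is at x = +14, z = 158 mm of the case, free from above and in front. To break the stay push it 25 to 30 mm towards the hinge and down (it swings about point stay_pivot); 1 to 3 N is enough.
- stay_pivot (a point): Fixed lower pivot of the folding stay, inside the case's +y wall, at x = -35, y = 118, z = 75 mm of the case. The stay is two steel links of 97 mm each, this pivot to the pin and the pin to the lid; with the lid up they rise from here and lean towards the hinge.
- bucking_bar: The steel bucking bar to stow, 90 mm long (own x), 26 mm wide (y), about 0.45 kg. Origin: centre of its underside. From x = -45 to +15 it is 30 mm high, from +15 to +45 a nose 16 mm high; centre of mass at x = -6. It lies flat on the bench to one side of the case, any yaw.
- cradle (a point): Centre of the bar's place in the case, on the grey floor (55 mm above the bench): x along the case's x. Two yellow ribs 12 mm high, 150 mm long along x, leave a gap 44 mm wide (y). Outside the ribs there is 48 mm of free floor to the wall and at least 30 mm to the orange block. The floor is 188 mm long along x, walls 45 mm above it.
- die_block: Orange block in the case on the stay side of the ribs, 60 by 34 mm, 22 mm high; leave it. Origin: centre of its underside.
- travel_mug: Dark travel mug with black lid, 76 mm across, 167 mm tall. Origin: centre of its underside. Leave it.
- sanding_block: Maroon sanding block with a black pad, 100 by 62 mm, 24 mm high. Origin: centre of its underside. Leave it.
- rivet_box: Cardboard box, 80 by 60 mm, 50 mm high. Origin: centre of its underside. Leave it.
- screwdriver: Screwdriver with a yellow handle, 200 mm long, lying between the robot and the case. Leave it.

How it is judged:
By the outcome, as a careful person would: the job done as asked, in the order asked, and still so for the second after the job is handed in, with the robot touching nothing.
It also fails if it takes over 72 s, if anything falls off the work surface, if the arm or the gripper's body presses on something with over 40 N, if the wrist force passes 120 N, or if a joint passes its speed limit or range.

## Robot

A 6-joint arm with a two-finger parallel gripper is mounted at the origin on the work surface. World frame = base frame: x ahead of the robot, y to its left, z up, the work surface at z = 0. Lengths are in m, angles in degrees, forces in N, time in s.
With the tool pointing down it reaches from about 0.4 to 0.825 m from the base axis. Payload 7 kg.
Tool frame: the origin (TCP) lies between the finger pads; the fingertips stand ahead of it and the grasp point (between the pads) lies 11 mm behind it (arm.tcp_to_tips is the z of the fingertips in the tool frame, in m); z points along the fingers, y is the line along which they close (so a half turn about z gives the same grasp; the last joint's range is limited). The gripper opens to 85 mm and grips with 20 to 120 N. Pads are 22 mm wide; open, the fingers measure 114 mm over their backs; the gripper's body (76 mm by 85 mm) begins 54 mm behind the grasp point. The pads swing forward as they close: fully open they stand 13 mm farther back than shut.
Start: joints at [93.627, 20.546, 0.682, 0, -70.136, -16.507], TCP at [0.15, 0.658, 0.239] pointing down, gripper open.
Joint ranges: [-176.03, 176.03], [-82.01, 121.73], [-58.28, 71.71], [-173.87, 95.51], [-174.79, -0.11], [-173.66, 173.66]. Speed limits (degrees/s): [136.94, 136.94, 172.46, 180, 180, 180].

## Interface

Orientations are given as a 3x3 rotation matrix whose columns are the frame's x, y, z axes.
In Python, from station import arm gives the robot as it stands.
- The arm moves only by the shell command python3 shift.py 'ROWS' [OPENING] [FORCE]. ROWS is rows parted by semicolons, their numbers by spaces, 1 to 12 of them, each of 6 numbers: dx, dy, dz in m, then a rotation vector rx, ry, rz in degrees; each row is the pose to reach, as a shift and turn from the pose commanded when the command began, along the tool's axes at that moment; what a row does not reach only later rows make up. A row lasts 1/12 s, in which the tool goes at most 0.0417 m and 7.16 degrees, less where a joint would pass 70% of its speed; a pose out of reach is approached as far as the arm can. OPENING is the finger opening in m, set as the command begins (- or left out keeps the last). The fingers move at their own pace and stop on an object; FORCE is the grip in N (left out, the last holds). Time passes only in rows, so rows that do not move let the fingers close. It prints the time, the measured TCP pose, the force, the opening and the grip force at its end.
- arm.sense(): the state, without advancing time (a new reading comes with each control period).
- arm.read_camera(name): name is "side" or "top" or "wrist"; returns a dict with "frame" (480x640x3 uint8, blue, green, red), "fx", "fy", "cx", "cy" (pixels), "dist" ([k1, k2, p1, p2, k3] as OpenCV has them; the pictures are not rectified), "rvec" (rotation vector, rad) and "tvec" (3), from world to camera coordinates, as OpenCV has them. Camera axes: x right, y down, z forward; pixel columns grow to the right and rows downward; lengths in m; the calibration is good to about 2 mm. A picture is of the moment at which its call begins. There is no depth.
- arm.job_done(): hands the job in; it is judged then, once.
The state is a dict: "t": time; "qpos": joint angles; "qd": joint speeds; "joint_torque": joint torques, N m; "tcp_pos": TCP position; "orientation": TCP orientation; "ft_force": force on the tool from outside, world axes, zero at the start; "ft_torque": the same for the moment, N m; "opening": finger opening in m; "gripper_force": force on a finger pad.
Only numpy, scipy, OpenCV 4.12 (cv2) and the standard library are available. Lean on these libraries where they do the work, as an engineer would, in place of code of your own. Each camera call takes 0.05 s, during which the arm holds its last target. There are 200 camera calls.

## Working session

There is one attempt and no reset: what is moved stays moved. The work goes in short steps, Python scripts to look and compute and a shell command to move; the robot and the scene stay as the last step left them, time stands still between calls to the robot, and variables do not carry over. Pictures are saved under pics/ and viewed, at most 10 in all, crops included, and the job is handed in when it is done.

```bash
ls; mkdir -p pics; python3 - <<'E'
from station import arm
import cv2
s=arm.sense();print(s['t'],s['tcp_pos'],s['orientation'],s['opening'],arm.tcp_to_tips)
for n in("top","side"):
    c=arm.read_camera(n);cv2.imwrite(f"pics/{n}0.png",c["frame"]);print(n,c['rvec'],c['tvec'],c['fx'])
E
```

```text
pics
shift.py
station.py
0.0 [0.15038672 0.65755144 0.23833282] [[ 9.74811977e-01 -2.23028170e-01 -2.12091537e-04]
 [-2.23028205e-01 -9.74810517e-01 -1.69571992e-03]
 [ 1.71444251e-04  1.70031049e-03 -9.99998540e-01]] 0.08564956159535166 0.008
top [ 2.03816066 -2.1961283   0.22930155] [0.02850828 0.56233221 0.9486932 ] 470.7254117356197
side [ 1.82348106e-03 -2.82275802e+00  1.33054417e+00] [0.53332925 0.06092608 1.0356398 ] 449.14576295594145
```

View pics/top0.png

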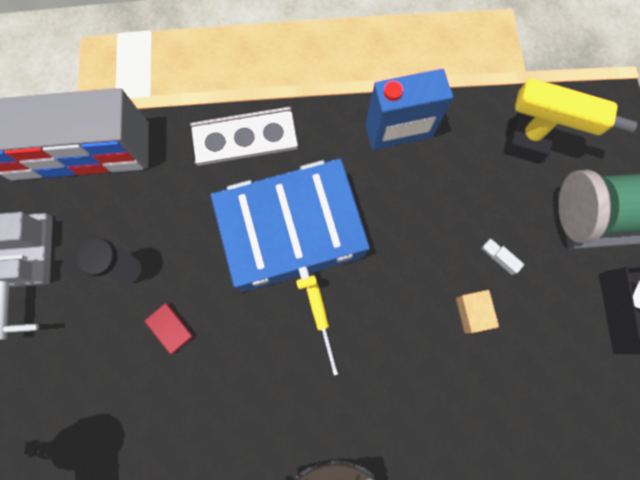

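View pics/side0.png

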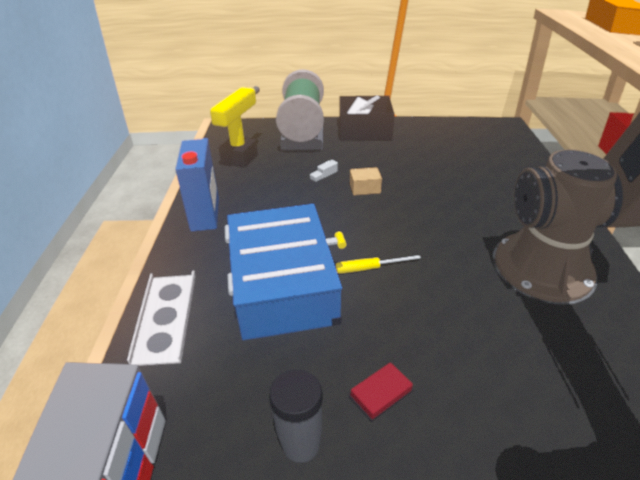

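Top view: case at about (290,225), grip at (306,283), screwdriver just in front from (312,290) to (335,373), bar at (503,256), rivet box at (478,311), mug at (97,257), sanding block at (169,328).

```bash
cat > h.py <<'E'
import cv2,numpy as np
from station import arm
def px2w(c,uv,z):
    K=np.array([[c['fx'],0,c['cx']],[0,c['fy'],c['cy']],[0,0,1]])
    n=cv2.undistortPoints(np.float64(uv).reshape(-1,1,2),K,np.float64(c['dist'])).reshape(-1,2)
    R=cv2.Rodrigues(np.float64(c['rvec']))[0];o=-R.T@np.float64(c['tvec'])
    d=np.c_[n,np.ones(len(n))]@R
    return o+d*((z-o[2])/d[:,2])[:,None], o, d
def w2px(c,P):
    K=np.array([[c['fx'],0,c['cx']],[0,c['fy'],c['cy']],[0,0,1]])
    return cv2.projectPoints(np.float64(P).reshape(-1,1,3),np.float64(c['rvec']),np.float64(c['tvec']),K,np.float64(c['dist']))[0].reshape(-1,2)
def tri(c1,p1,c2,p2):
    _,o1,d1=px2w(c1,p1,0);_,o2,d2=px2w(c2,p2,0)
    s=np.linalg.lstsq(np.c_[d1[0],-d2[0]],o2-o1,rcond=None)[0]
    a,b=o1+s[0]*d1[0],o2+s[1]*d2[0];return (a+b)/2,np.linalg.norm(a-b)
def mask(f,lo,hi,roi=None):
    m=cv2.inRange(cv2.cvtColor(f,cv2.COLOR_BGR2HSV),lo,hi)
    if roi:
        k=np.zeros_like(m);x0,y0,x1,y1=roi;k[y0:y1,x0:x1]=255;m&=k
    return m
def big(m):
    return max(cv2.findContours(m,cv2.RETR_EXTERNAL,cv2.CHAIN_APPROX_NONE)[0],key=cv2.contourArea)
def cen(m):
    M=cv2.moments(m,True);return [M['m10']/M['m00'],M['m01']/M['m00']]
E
python3 - <<'E'
from h import *
c=arm.read_camera("top");s=arm.read_camera("side")
f=c['frame']
m=mask(f,(100,120,60),(125,255,255),(200,150,375,300))
m=cv2.morphologyEx(m,cv2.MORPH_CLOSE,np.ones((9,9)))
cnt=big(m);r=cv2.minAreaRect(cnt);print(r)
a=cv2.approxPolyDP(cnt,8,True).reshape(-1,2);print(a)
for q in a: print(px2w(c,q,0.108)[0].round(4))
# bar
m=mask(f,(0,0,110),(180,60,255),(475,230,530,280))
b=cv2.minAreaRect(big(m));bx=cv2.boxPoints(b);print('bar',b);print(px2w(c,bx,0.02)[0].round(4))
m=mask(f,(20,120,120),(35,255,255),(285,270,345,340));y,x=np.nonzero(m)
print('yellow',x.min(),x.max(),y.min(),y.max())
cv2.imwrite("pics/g.png",np.hstack([cv2.resize(f[260:320,280:340],(390,390),interpolation=2),cv2.resize(f[230:290,475:535],(390,390),interpolation=2)]))
E
```

```text
((289.8451232910156, 224.75506591796875), (103.19407653808594, 141.90692138671875), 74.62374877929688)
[[341 159]
 [211 194]
 [235 287]
 [369 249]]
[[ 0.7435 -0.0675  0.108 ]]
[[0.6863 0.2092 0.108 ]]
[[0.4879 0.1664 0.108 ]]
[[ 0.5453 -0.108   0.108 ]]
bar ((502.79412841796875, 255.93190002441406), (44.445369720458984, 17.069597244262695), 40.10091018676758)
[[ 0.5463 -0.3677  0.02  ]
 [ 0.5742 -0.397   0.02  ]
 [ 0.5035 -0.4641  0.02  ]
 [ 0.4763 -0.4346  0.02  ]]
yellow 296 328 275 330
```

View pics/g.png

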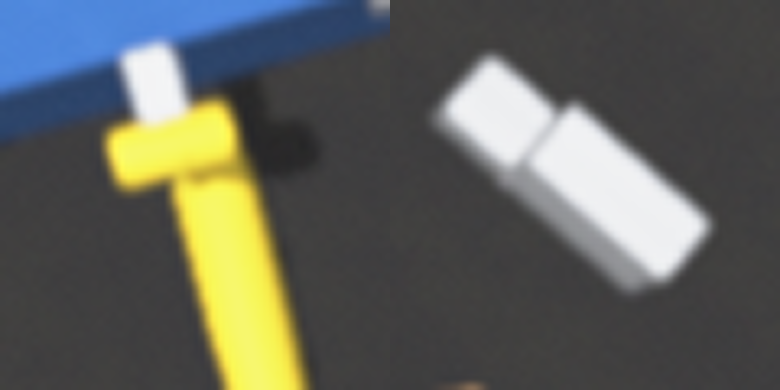

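Crop shows the crossbar centred at about (306.5,282), with the screwdriver handle passing below it, and the bar with its nose at upper left (nose corners (550,238),(543,246); thick part (563,246)-(584,264)).

```bash
cat >> h.py <<'E'
yaw=np.deg2rad(11.8);C=np.array([.6158,.05,0])
Rc=np.array([[np.cos(yaw),-np.sin(yaw),0],[np.sin(yaw),np.cos(yaw),0],[0,0,1]])
def cw(p): return C+Rc@np.array(p)     # case (m)->world
def wc(p): return Rc.T@(np.array(p)-C)
def tool(ang,tilt=0):  # x axis yaw (deg), tilt: tips forward about tool y
    from scipy.spatial.transform import Rotation as Q
    a=np.deg2rad(ang);R=np.array([[np.cos(a),np.sin(a),0],[np.sin(a),-np.cos(a),0],[0,0,-1]])
    return R@Q.from_euler('y',tilt,degrees=True).as_matrix()
def go(P,R=None):
    from scipy.spatial.transform import Rotation as Q
    s=arm.sense();T=np.array(s['orientation']);d=T.T@(np.array(P)-s['tcp_pos'])
    rv=np.zeros(3) if R is None else Q.from_matrix(T.T@R).as_rotvec(degrees=True)
    print('row',d.round(4),rv.round(2))
def st():
    s=arm.sense();print(round(s['t'],2),np.round(s['tcp_pos'],4),'case',wc(s['tcp_pos']).round(4),'F',np.round(s['ft_force'],1),round(s['opening'],4),round(s['gripper_force'],1))
E
python3 - <<'E'
from h import *
c=arm.read_camera("top");s=arm.read_camera("side");f=c['frame'];g=s['frame']
crop=lambda x,y:((x-390)/6.5+475-.5,y/6.5+230-.5)
th=px2w(c,[crop(575,103),crop(712,222),crop(662,283),crop(525,160)],.03)[0]
no=px2w(c,[crop(490,55),crop(440,108)],.016)[0]
print(th.round(4),no.round(4),'thick c',th.mean(0),'nose tip',no.mean(0))
d=no.mean(0)-th.mean(0);print(np.hypot(*d[:2]),np.degrees(np.arctan2(d[1],d[0])))
print('grip',px2w(c,[172/6.5+279.5,145/6.5+259.5],.110)[0],cw((-.132,0,.104)))
m=mask(g,(20,120,120),(35,255,255),(330,228,350,252));p=cen(m);print(p,px2w(s,p,.104)[0])
print(tri(c,[172/6.5+279.5,145/6.5+259.5],s,p))
print('predicted px',w2px(c,cw((-.132,0,.104))),w2px(s,cw((-.132,0,.104))))
m=mask(g,(0,0,130),(180,60,255),(305,155,345,185));p=cen(m);print('bar side',p,px2w(s,p,.02)[0])
m=mask(g,(100,120,60),(125,255,255),(220,200,345,340));a=cv2.approxPolyDP(big(cv2.morphologyEx(m,cv2.MORPH_CLOSE,np.ones((9,9)))),6,True).reshape(-1,2)
print(a.tolist())
print(w2px(s,[cw((x,y,.108)) for x,y in((-.102,.142),(.102,.142),(.102,-.142),(-.102,-.142))]).round(1).tolist())
print('mug',px2w(c,(97,257),.167)[0],'rivet',px2w(c,(478,311),.05)[0])
go(cw((-.132,0,.24)),tool(11.8))
E
```

```text
[[ 0.547  -0.4158  0.03  ]
 [ 0.5025 -0.4567  0.03  ]
 [ 0.483  -0.4362  0.03  ]
 [ 0.5286 -0.3955  0.03  ]] [[ 0.5687 -0.3944  0.016 ]
 [ 0.5513 -0.3741  0.016 ]] thick c [ 0.51525807 -0.42606037  0.03      ] nose tip [ 0.55998778 -0.38422772  0.016     ]
0.0612430976070581 43.08314068584339
grip [[0.48763401 0.02417196 0.11      ]] [0.4865895  0.02300652 0.104     ]
[340.3138686131387, 239.45985401459853] [[0.48670792 0.02061286 0.104     ]]
(array([0.48742507, 0.02431257, 0.10718834]), np.float64(0.0011941705935282357))
predicted px [[306.6645335  282.68325621]] [[340.39796225 240.16902886]]
bar side [324.266081871345, 169.71052631578948] [[ 0.52287361 -0.41406984  0.02      ]]
[[314, 204], [227, 216], [242, 339], [327, 326], [339, 316], [341, 285]]
[[342.2, 287.4], [233.8, 304.1], [227.7, 214.7], [314.3, 203.4]]
mug [[0.55649861 0.41879386 0.167     ]] rivet [[ 0.40649443 -0.33263161  0.05      ]]
row [ 0.4692  0.5439 -0.0007] [  0.03   0.   -24.68]
```

```bash
R='0.469 0.544 0 0 0 -24.7'; python3 shift.py '0.04 0.035 0 0 0 -2; 0.469 0.544 0 0 0 -24.7; 0.469 0.544 0 0 0 -24.7; 0.469 0.544 0 0 0 -24.7; 0.469 0.544 0 0 0 -24.7; 0.469 0.544 0 0 0 -24.7; 0.469 0.544 0 0 0 -24.7; 0.469 0.544 0 0 0 -24.7; 0.469 0.544 0 0 0 -24.7; 0.469 0.544 0 0 0 -24.7; 0.469 0.544 0 0 0 -24.7; 0.469 0.544 0 0 0 -24.7' 0.06; python3 -c "
from h import *
go(cw((-.132,0,.24)),tool(11.8))"
```

```text
t: 1.3
tcp_pos: [0.3861, 0.2154, 0.2398]
orientation: [[0.979, 0.205, 0.001], [0.205, -0.979, 0.001], [0.001, -0.001, -1.0]]
ft_force: [1.1, -0.4, -0.2]
opening: 0.06
gripper_force: 0.0
row [ 0.0588  0.209  -0.0003] [-0.05 -0.05  0.06]
```

```bash
python3 shift.py '0.059 0.209 0 0 0 0; 0.059 0.209 0 0 0 0; 0.059 0.209 0 0 0 0; 0.059 0.209 0 0 0 0; 0.059 0.209 0 0 0 0; 0.059 0.209 0 0 0 0; 0.059 0.209 0 0 0 0; 0.059 0.209 0 0 0 0'; python3 -c "
from h import *
st();go(cw((-.132,0,.093)),tool(11.8))
cv2.imwrite('pics/w1.png',arm.read_camera('wrist')['frame'])"
```

```text
t: 1.97
tcp_pos: [0.4863, 0.0242, 0.2391]
orientation: [[0.979, 0.202, -0.0], [0.202, -0.979, -0.0], [-0.0, -0.0, -1.0]]
ft_force: [0.2, 0.3, 0.3]
opening: 0.0597
gripper_force: 0.0
1.97 [0.4863 0.0242 0.2391] case [-0.132   0.0012  0.2391] F [0.2 0.3 0.3] 0.0597 0.0
row [1.000e-04 1.200e-03 1.461e-01] [-0.    0.03 -0.12]
```

View pics/w1.png

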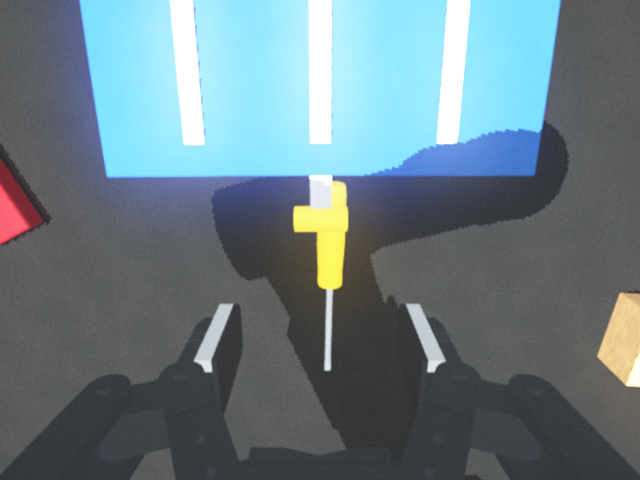

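Wrist view: crossbar centred at (320,218), midway between the pads (about 230 and 412), well aligned.

```bash
python3 shift.py '0 0.001 0.04 0 0 0; 0 0.001 0.08 0 0 0; 0 0.001 0.11 0 0 0; 0 0.001 0.13 0 0 0; 0 0.001 0.142 0 0 0; 0 0.001 0.146 0 0 0; 0 0.001 0.146 0 0 0; 0 0.001 0.146 0 0 0'; python3 shift.py '0 0 0 0 0 0; 0 0 0 0 0 0; 0 0 0 0 0 0; 0 0 0 0 0 0; 0 0 0 0 0 0; 0 0 0 0 0 0' 0.02 50; python3 - <<'E'
from h import *
st()
H=np.array([.1,0,.1])
t0=arm.sense()['tcp_pos'];p0=wc(t0)
for th in (.1,.2,.3,.4,.5,.6,.7,.8,.9,1.0,1.1,1.2,1.3,1.35,1.4,1.42):
    x=.1-.232*np.cos(th)+.004*np.sin(th);z=.1+.232*np.sin(th)+.004*np.cos(th)
    print(th,round(x+.132,4),round(-(z-.104),4))
E
```

```text
t: 2.68
tcp_pos: [0.4869, 0.0249, 0.0941]
orientation: [[0.978, 0.207, 0.001], [0.207, -0.978, 0.0], [0.001, -0.0, -1.0]]
ft_force: [-0.0, 0.1, 0.5]
opening: 0.0599
gripper_force: 0.0
t: 3.18
tcp_pos: [0.4874, 0.0237, 0.0948]
orientation: [[0.979, 0.205, 0.002], [0.205, -0.979, 0.0], [0.002, 0.0, -1.0]]
ft_force: [-1.1, -2.6, 5.2]
opening: 0.035
gripper_force: 49.8
3.18 [0.4874 0.0237 0.0948] case [-0.1311  0.0005  0.0948] F [-1.1 -2.6  5.2] 0.035 49.8
0.1 0.0016 -0.0231
0.2 0.0054 -0.046
0.3 0.0115 -0.0684
0.4 0.0199 -0.09
0.5 0.0303 -0.1107
0.6 0.0428 -0.1303
0.7 0.0571 -0.1485
0.8 0.0732 -0.1652
0.9 0.0909 -0.1802
1.0 0.11 -0.1934
1.1 0.1303 -0.2046
1.2 0.1517 -0.2137
1.3 0.1738 -0.2206
1.35 0.1851 -0.2232
1.4 0.1965 -0.2253
1.42 0.2011 -0.226
```

```bash
python3 shift.py '0 0 -0.01 0 0 0; 0.0016 0 -0.023 0 0 0; 0.003 0 -0.035 0 0 0; 0.0054 0 -0.046 0 0 0; 0.008 0 -0.057 0 0 0; 0.0115 0 -0.068 0 0 0; 0.0155 0 -0.079 0 0 0; 0.02 0 -0.09 0 0 0; 0.025 0 -0.1005 0 0 0; 0.0303 0 -0.1107 0 0 0; 0.0363 0 -0.1207 0 0 0; 0.0428 0 -0.1303 0 0 0'; python3 shift.py '0.007 0 -0.0093 0 0 0; 0.0143 0 -0.0182 0 0 0; 0.022 0 -0.0268 0 0 0; 0.0304 0 -0.0349 0 0 0; 0.0391 0 -0.0427 0 0 0; 0.0481 0 -0.0499 0 0 0; 0.0575 0 -0.0568 0 0 0; 0.0672 0 -0.0631 0 0 0; 0.0772 0 -0.069 0 0 0; 0.0875 0 -0.0743 0 0 0; 0.098 0 -0.0791 0 0 0; 0.1089 0 -0.0834 0 0 0';  python3 -c "
from h import *
st();cv2.imwrite('pics/s2.png',arm.read_camera('side')['frame'])"
```

```text
t: 4.18
tcp_pos: [0.528, 0.0322, 0.2239]
orientation: [[0.979, 0.204, -0.001], [0.204, -0.979, -0.0], [-0.001, -0.0, -1.0]]
ft_force: [2.7, -1.8, -7.7]
opening: 0.0351
gripper_force: 50.5
t: 5.18
tcp_pos: [0.634, 0.0545, 0.3073]
orientation: [[0.979, 0.204, -0.002], [0.204, -0.979, -0.0], [-0.002, -0.0, -1.0]]
ft_force: [-3.5, -1.3, -1.8]
opening: 0.035
gripper_force: 50.0
5.18 [0.634  0.0545 0.3073] case [0.0187 0.0007 0.3073] F [-3.5 -1.3 -1.8] 0.035 50.0
```

```bash
python3 shift.py '0.011 0 -0.0037 0 0 0; 0.022 0 -0.007 0 0 0; 0.0334 0 -0.0095 0 0 0; 0.039 0 -0.0106 0 0 0; 0.0448 0 -0.0116 0 0 0; 0.0475 0 -0.012 0 0 0; 0.0475 0 -0.012 0 0 0; 0.0475 0 -0.012 0 0 0; 0.0475 0 -0.012 0 0 0';  python3 -c "
from h import *
st();s=arm.read_camera('side');c=arm.read_camera('top')
f=np.hstack([s['frame'][60:360,180:480],c['frame'][90:390,160:460]])
cv2.imwrite('pics/s3.png',cv2.resize(f,(800,400)))
print(w2px(s,cw((.014,.098,.158))),w2px(c,cw((.014,.098,.158))))"
```

```text
t: 5.98
tcp_pos: [0.6818, 0.0646, 0.3198]
orientation: [[0.979, 0.205, 0.002], [0.205, -0.979, 0.0], [0.002, 0.0, -1.0]]
ft_force: [-0.1, 0.2, 4.8]
opening: 0.0349
gripper_force: 51.1
5.98 [0.6818 0.0646 0.3198] case [0.0676 0.0008 0.3198] F [-0.1  0.2  4.8] 0.0349 51.1
[[276.18053313 261.33425031]] [[237.12070763 221.16709139]]
```

View pics/s3.png

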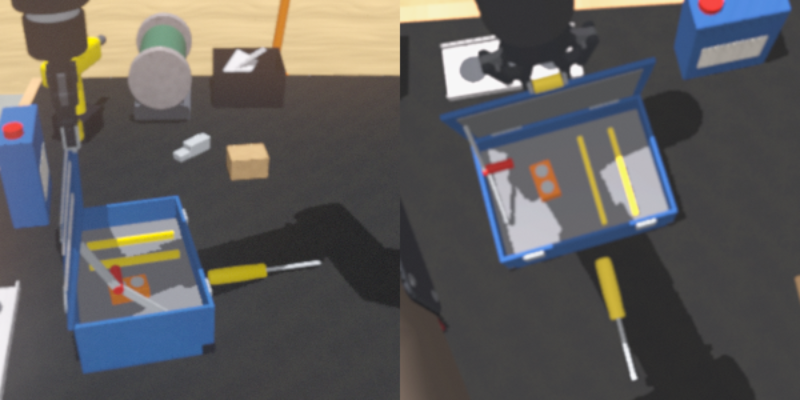

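Pin appears at side (268,270) and top (233,215), short of its locked position (276,261)/(237,221): not yet locked, so a little further.

```bash
cat >> h.py <<'E'
def pin():
    s=arm.read_camera('side');c=arm.read_camera('top')
    def red(f,roi):
        return cen(mask(f,(0,150,60),(4,255,255),roi)|mask(f,(172,150,60),(180,255,255),roi))
    a,b=red(c['frame'],(200,180,290,300)),red(s['frame'],(230,200,330,340))
    p,e=tri(c,a,s,b);print('pin',np.round(a,1),np.round(b,1),'case',wc(p).round(4),'err',round(e,4))
E
python3 -c "
from h import *
pin()"
python3 shift.py '0.002 0 0 0 0 0; 0.004 0 0 0 0 0; 0.006 0 0 0 0 0; 0.006 0 0 0 0 0; 0.006 0 0 0 0 0'; python3 -c "
from h import *
st();pin()"
```

```text
pin [233.9 214.6] [267.6 268.9] case [0.032  0.1022 0.1463] err 0.001
t: 6.6
tcp_pos: [0.6871, 0.0657, 0.3204]
orientation: [[0.979, 0.205, 0.001], [0.205, -0.979, -0.0], [0.001, 0.0, -1.0]]
ft_force: [-4.3, 0.2, 8.2]
opening: 0.0346
gripper_force: 51.3
6.6 [0.6871 0.0657 0.3204] case [0.073  0.0008 0.3204] F [-4.3  0.2  8.2] 0.0346 51.3
pin [234.1 220. ] [275.  263.6] case [0.0174 0.1032 0.1579] err 0.001
```

```bash
python3 shift.py '0 0 0 0 0 0; 0 0 0 0 0 0; -0.001 0 0 0 0 0; -0.002 0 0.001 0 0 0; -0.002 0 0.001 0 0 0; -0.002 0 0.001 0 0 0'; python3 -c "
from h import *
st();pin()"
```

```text
t: 7.2
tcp_pos: [0.6862, 0.0655, 0.3202]
orientation: [[0.979, 0.205, 0.004], [0.205, -0.979, 0.001], [0.004, 0.0, -1.0]]
ft_force: [-0.9, -0.4, 11.0]
opening: 0.0347
gripper_force: 51.4
7.2 [0.6862 0.0655 0.3202] case [0.072  0.0008 0.3202] F [-0.9 -0.4 11. ] 0.0347 51.4
pin [234.5 220.8] [276.  262.7] case [0.0153 0.1028 0.1592] err 0.0008
```

```bash
python3 shift.py '-0.001 0 0.0005 0 0 0; -0.003 0 0.001 0 0 0; -0.004 0 0.001 0 0 0; -0.004 0 0.001 0 0 0'; python3 -c "
from h import *
st();pin()"
```

```text
t: 7.63
tcp_pos: [0.6853, 0.0653, 0.3202]
orientation: [[0.979, 0.205, 0.011], [0.205, -0.979, 0.002], [0.011, 0.0, -1.0]]
ft_force: [9.4, 0.6, 7.4]
opening: 0.0353
gripper_force: 51.3
7.63 [0.6853 0.0653 0.3202] case [0.0711 0.0008 0.3202] F [9.4 0.6 7.4] 0.0353 51.3
pin [234.4 220.9] [276.1 262.5] case [0.015  0.103  0.1599] err 0.0009
```

The lid holds at 9 N with the pin in place: locked. Releasing and heading for the bar.

```bash
python3 shift.py '0.002 0 0 0 0 0; 0.002 0 0 0 0 0; 0.002 0 0 0 0 0; 0.002 0 0 0 0 0' 0.06; python3 shift.py '0 0 -0.02 0 0 0; 0 0 -0.05 0 0 0; 0 0 -0.07 0 0 0; -0.01 0.01 -0.07 0 0 -3; -0.03 0.05 -0.07 0 0 -8;  -0.06 0.09 -0.07 0 0 -12;-0.06 0.13 -0.07 0 0 -18;-0.06 0.17 -0.07 0 0 -22' ; python3 -c "
from h import *
st();pin();go((.518,-.4233,.10),tool(43))"
```

```text
t: 8.07
tcp_pos: [0.683, 0.0651, 0.3161]
orientation: [[0.979, 0.205, -0.002], [0.205, -0.979, -0.0], [-0.002, -0.0, -1.0]]
ft_force: [0.6, -0.7, 0.3]
opening: 0.0601
gripper_force: 0.0
t: 8.73
tcp_pos: [0.657, -0.1087, 0.3884]
orientation: [[0.827, 0.562, 0.001], [0.562, -0.827, 0.0], [0.001, 0.001, -1.0]]
ft_force: [1.2, 0.2, 0.6]
opening: 0.0601
gripper_force: 0.0
8.73 [ 0.657  -0.1087  0.3884] case [ 0.0078 -0.1638  0.3884] F [1.2 0.2 0.6] 0.0601 0.0Traceback (most recent call last):
  File "<string>", line 3, in <module>
    st();pin();go((.518,-.4233,.10),tool(43))
         ~~~^^
  File "h.py", line 44, in pin
    a,b=red(c['frame'],(200,180,290,300)),red(s['frame'],(230,200,330,340))
        ~~~^^^^^^^^^^^^^^^^^^^^^^^^^^^^^^
  File "h.py", line 43, in red
    return cen(mask(f,(0,150,60),(4,255,255),roi)|mask(f,(172,150,60),(180,255,255),roi))
  File "h.py", line 24, in cen
    M=cv2.moments(m,True);return [M['m10']/M['m00'],M['m01']/M['m00']]
                                  ~~~~~~~~^~~~~~~~~
ZeroDivisionError: float division by zero
```

```bash
python3 -c "
from h import *
go((.518,-.4233,.10),tool(43))"
```

```text
row [-0.2885  0.1806  0.2868] [-0.01  0.09 -9.27]
```

```bash
python3 shift.py '-0.29 0.18 0.288 0 0 -9.2; -0.29 0.18 0.288 0 0 -9.2; -0.29 0.18 0.288 0 0 -9.2; -0.29 0.18 0.288 0 0 -9.2; -0.29 0.18 0.288 0 0 -9.2; -0.29 0.18 0.288 0 0 -9.2; -0.29 0.18 0.288 0 0 -9.2; -0.29 0.18 0.288 0 0 -9.2; -0.29 0.18 0.288 0 0 -9.2; -0.29 0.18 0.288 0 0 -9.2; -0.29 0.18 0.288 0 0 -9.2; -0.29 0.18 0.288 0 0 -9.2'; python3 - <<'E'
from h import *
st()
try: pin()
except Exception as e: print(e)
w=arm.read_camera('wrist');c=arm.read_camera('top');
cv2.imwrite('pics/t4.png',np.hstack([cv2.resize(w['frame'],(400,300)),cv2.resize(c['frame'][140:320,190:400],(400,300))]))
go((.518,-.4233,.022),tool(43))
E
```

```text
t: 9.83
tcp_pos: [0.5128, -0.4201, 0.0932]
orientation: [[0.734, 0.679, -0.008], [0.679, -0.734, 0.004], [-0.003, -0.008, -1.0]]
ft_force: [-0.0, 0.4, -1.6]
opening: 0.0598
gripper_force: 0.0
9.83 [ 0.5128 -0.4201  0.0932] case [-0.197  -0.4391  0.0932] F [-0.   0.4 -1.6] 0.0598 0.0
pin [234.4 220.7] [275.8 262.5] case [0.0155 0.1027 0.1596] err 0.0008
row [-0.0037  0.0033  0.0776] [ 0.05 -0.01  0.03]
```

View pics/t4.png

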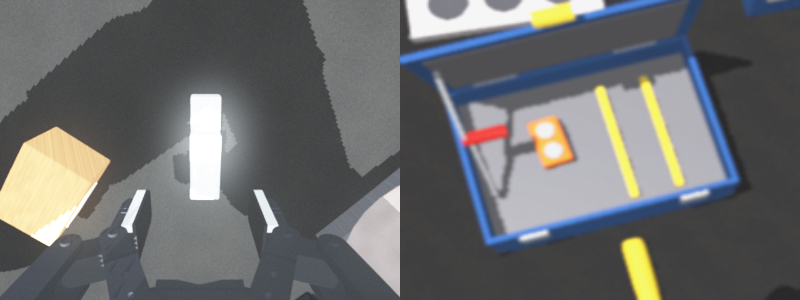

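Wrist view: bar along the tool axis at columns 190–221 (of 400), pads at about 140 and 262; near centred. Case view: ribs at crop (600,90)-(633,193) and (645,80)-(679,183); pin still locked.

```bash
python3 shift.py '0 0 0.02 0 0 0; 0 0 0.03 0 0 0; 0 0 0.035 0 0 0; 0 0 0.035 0 0 0'; python3 - <<'E'
from h import *
st();go((.518,-.4233,.022),tool(43))
c=arm.read_camera('top')
m=mask(c['frame'],(20,120,100),(35,255,255),(285,180,350,262))
for k in cv2.findContours(m,cv2.RETR_EXTERNAL,cv2.CHAIN_APPROX_NONE)[0]:
    if cv2.contourArea(k)<50: continue
    b=cv2.boxPoints(cv2.minAreaRect(k));P=px2w(c,b,.067)[0]
    print([wc(p).round(4).tolist()[:2] for p in P])
print('block',[wc(px2w(c,cen(mask(c['frame'],(6,120,100),(17,255,255),(240,190,290,250))),.077)[0][0])])
E
```

```text
t: 10.37
tcp_pos: [0.5176, -0.4174, 0.0632]
orientation: [[0.73, 0.683, -0.001], [0.683, -0.73, 0.001], [-0.001, -0.002, -1.0]]
ft_force: [-0.1, -0.2, 0.7]
opening: 0.06
gripper_force: 0.0
10.37 [ 0.5176 -0.4174  0.0632] case [-0.1917 -0.4375  0.0632] F [-0.1 -0.2  0.7] 0.06 0.0
row [-0.0037  0.0046  0.0412] [-0.09  0.03  0.08]
[[0.0731, -0.0243], [0.0733, -0.0329], [-0.0787, -0.0332], [-0.0787, -0.0249]]
[[0.0708, -0.0741], [0.0713, -0.0852], [-0.0775, -0.0869], [-0.0778, -0.0761]]
block [array([0.00595466, 0.04074822, 0.077     ])]
```

```bash
python3 shift.py '-0.0037 0.0046 0.01 0 0 0; -0.0037 0.0046 0.025 0 0 0; -0.0037 0.0046 0.035 0 0 0; -0.0037 0.0046 0.041 0 0 0; -0.0037 0.0046 0.041 0 0 0; -0.0037 0.0046 0.041 0 0 0'; python3 -c "
from h import *
st();go((.518,-.4233,.022),tool(43))"; python3 shift.py '0 0 0 0 0 0; 0 0 0 0 0 0; 0 0 0 0 0 0; 0 0 0 0 0 0; 0 0 0 0 0 0; 0 0 0 0 0 0; 0 0 0 0 0 0; 0 0 0 0 0 0' 0.01 60;python3 -c "
from h import *
st()"
```

```text
t: 10.92
tcp_pos: [0.5181, -0.4245, 0.0228]
orientation: [[0.731, 0.682, -0.001], [0.682, -0.731, 0.0], [-0.0, -0.001, -1.0]]
ft_force: [-0.6, 0.6, 0.9]
opening: 0.0599
gripper_force: 0.0
10.92 [ 0.5181 -0.4245  0.0228] case [-0.1927 -0.4445  0.0228] F [-0.6  0.6  0.9] 0.0599 0.0
row [ 0.0008 -0.0009  0.0008] [-0.03  0.02  0.03]
t: 11.58
tcp_pos: [0.5186, -0.4246, 0.024]
orientation: [[0.731, 0.682, 0.001], [0.682, -0.731, -0.001], [0.0, 0.001, -1.0]]
ft_force: [-0.6, 0.3, 5.9]
opening: 0.0244
gripper_force: 61.2
11.58 [ 0.5186 -0.4246  0.024 ] case [-0.1922 -0.4447  0.024 ] F [-0.6  0.3  5.9] 0.0244 61.2
```

```bash
python3 shift.py '0 0 -0.01 0 0 0; 0 0 -0.03 0 0 0; 0 0 -0.06 0 0 0; 0 0 -0.1 0 0 0; 0 0 -0.14 0 0 0; 0 0 -0.17 0 0 0; 0 0 -0.18 0 0 0; 0 0 -0.18 0 0 0'; python3 -c "
from h import *
st();go(cw((-.013,-.055,.20)),tool(11.8))
cv2.imwrite('pics/w5.png',arm.read_camera('wrist')['frame'])"
```

```text
t: 12.25
tcp_pos: [0.5192, -0.4249, 0.2064]
orientation: [[0.731, 0.682, 0.005], [0.682, -0.731, -0.002], [0.002, 0.005, -1.0]]
ft_force: [-0.1, 0.0, -5.3]
opening: 0.0246
gripper_force: 60.2
12.25 [ 0.5192 -0.4249  0.2064] case [-0.1917 -0.4451  0.2064] F [-0.1  0.  -5.3] 0.0246 60.2
row [ 0.355 -0.241  0.006] [ 0.24 -0.19 31.23]
```

View pics/w5.png

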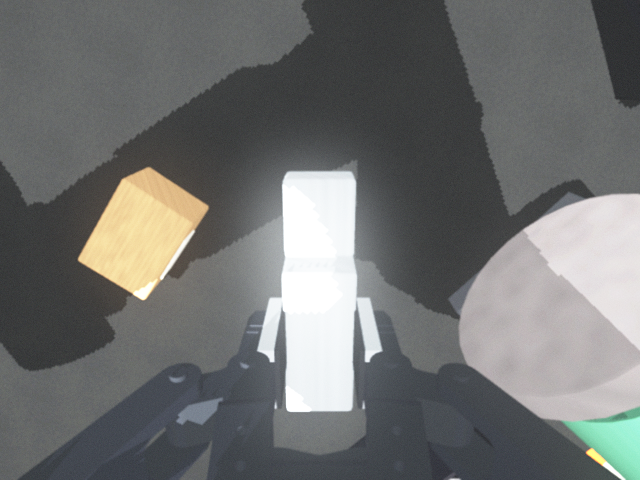

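Bar held straight between the pads (283–356 across, nose up to row 172).

```bash
python3 shift.py '0.03 -0.02 0 0 0 2; 0.355 -0.241 0.006 0 0 31.2; 0.355 -0.241 0.006 0 0 31.2; 0.355 -0.241 0.006 0 0 31.2; 0.355 -0.241 0.006 0 0 31.2; 0.355 -0.241 0.006 0 0 31.2; 0.355 -0.241 0.006 0 0 31.2; 0.355 -0.241 0.006 0 0 31.2; 0.355 -0.241 0.006 0 0 31.2; 0.355 -0.241 0.006 0 0 31.2; 0.355 -0.241 0.006 0 0 31.2; 0.355 -0.241 0.006 0 0 31.2';python3 shift.py '0 0 0 0 0 0; 0 0 0 0 0 0; 0 0 0 0 0 0'; python3 -c "
from h import *
st();go(cw((-.013,-.055,.11)),tool(11.8))"
```

```text
t: 13.3
tcp_pos: [0.6128, -0.0011, 0.1932]
orientation: [[0.978, 0.209, -0.005], [0.209, -0.978, 0.0], [-0.004, -0.001, -1.0]]
ft_force: [-0.1, -2.0, -4.3]
opening: 0.0247
gripper_force: 60.4
t: 13.55
tcp_pos: [0.6122, -0.0069, 0.1953]
orientation: [[0.979, 0.204, -0.003], [0.204, -0.979, -0.001], [-0.003, -0.0, -1.0]]
ft_force: [-0.4, -0.4, -3.0]
opening: 0.0244
gripper_force: 60.4
13.55 [ 0.6122 -0.0069  0.1953] case [-0.0151 -0.0549  0.1953] F [-0.4 -0.4 -3. ] 0.0244 60.4
row [0.0024 0.0001 0.0853] [-0.    0.18 -0.03]
```

```bash
python3 shift.py '0.001 0 0.02 0 0 0; 0.002 0 0.045 0 0 0; 0.002 0 0.07 0 0 0; 0.002 0 0.083 0 0 0; 0.002 0 0.085 0 0 0; 0.002 0 0.085 0 0 0'; python3 - <<'E'
from h import *
st();go(cw((-.013,-.055,.083)),tool(11.8))
w=arm.read_camera('wrist');c=arm.read_camera('top')
cv2.imwrite('pics/w6.png',np.hstack([cv2.resize(w['frame'],(400,300)),cv2.resize(c['frame'][140:320,190:400],(400,300))]))
E
```

```text
t: 14.05
tcp_pos: [0.6144, -0.0069, 0.1109]
orientation: [[0.979, 0.203, -0.002], [0.203, -0.979, -0.001], [-0.003, 0.0, -1.0]]
ft_force: [-1.0, -0.6, -3.6]
opening: 0.0245
gripper_force: 60.3
14.05 [ 0.6144 -0.0069  0.1109] case [-0.013  -0.0554  0.1109] F [-1.  -0.6 -3.6] 0.0245 60.3
row [ 0.0001 -0.0004  0.0279] [ 0.02  0.15 -0.06]
```

View pics/w6.png

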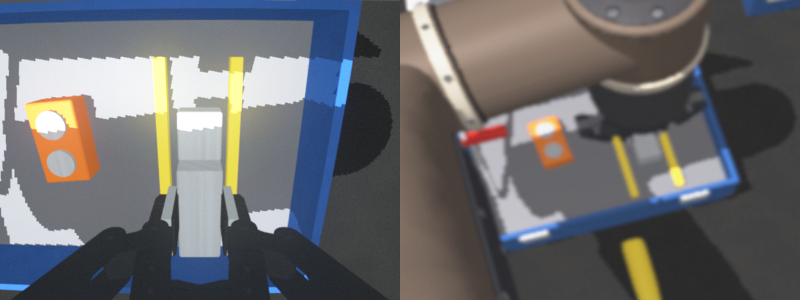

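Wrist view: bar at 177–222 is midway between the ribs (168 and 230 inner edges) and parallel. Lowering.

```bash
python3 shift.py '0 0 0.008 0 0 0; 0 0 0.016 0 0 0; 0 0 0.022 0 0 0; 0 0 0.026 0 0 0; 0 0 0.028 0 0 0; 0 0 0.028 0 0 0'; python3 -c "
from h import *
st()"; python3 shift.py '0 0 0.001 0 0 0; 0 0 0.002 0 0 0; 0 0 0.003 0 0 0; 0 0 0.004 0 0 0; 0 0 0.004 0 0 0'; python3 -c "
from h import *
st()"
```

```text
t: 14.65
tcp_pos: [0.6148, -0.0056, 0.0833]
orientation: [[0.979, 0.205, -0.001], [0.205, -0.979, -0.0], [-0.001, 0.0, -1.0]]
ft_force: [0.2, -0.4, -5.1]
opening: 0.0244
gripper_force: 60.5
14.65 [ 0.6148 -0.0056  0.0833] case [-0.0123 -0.0542  0.0833] F [ 0.2 -0.4 -5.1] 0.0244 60.5
t: 15.07
tcp_pos: [0.6152, -0.0056, 0.0799]
orientation: [[0.979, 0.205, -0.0], [0.205, -0.979, 0.0], [-0.0, -0.0, -1.0]]
ft_force: [-0.8, -0.3, -4.6]
opening: 0.0246
gripper_force: 60.5
15.07 [ 0.6152 -0.0056  0.0799] case [-0.012  -0.0543  0.0799] F [-0.8 -0.3 -4.6] 0.0246 60.5
```

```bash
python3 shift.py '0 0 0.0005 0 0 0; 0 0 0.001 0 0 0; 0 0 0.001 0 0 0'; python3 -c "
from h import *
st()"; python3 shift.py '0 0 0.0005 0 0 0; 0 0 0.001 0 0 0; 0 0 0.001 0 0 0'; python3 -c "
from h import *
st()"
```

```text
t: 15.32
tcp_pos: [0.6153, -0.0056, 0.0791]
orientation: [[0.979, 0.205, 0.0], [0.205, -0.979, 0.0], [0.0, 0.0, -1.0]]
ft_force: [0.8, 0.2, -4.5]
opening: 0.0246
gripper_force: 60.5
15.32 [ 0.6153 -0.0056  0.0791] case [-0.0118 -0.0543  0.0791] F [ 0.8  0.2 -4.5] 0.0246 60.5
t: 15.57
tcp_pos: [0.6153, -0.0055, 0.0789]
orientation: [[0.979, 0.205, 0.001], [0.205, -0.979, -0.0], [0.0, 0.0, -1.0]]
ft_force: [-3.5, 0.8, 4.0]
opening: 0.0243
gripper_force: 61.5
15.57 [ 0.6153 -0.0055  0.0789] case [-0.0118 -0.0543  0.0789] F [-3.5  0.8  4. ] 0.0243 61.5
```

Contact. Release a little and lift.

```bash
python3 shift.py '0 0 0 0 0 0; 0 0 0 0 0 0; 0 0 0 0 0 0; 0 0 0 0 0 0' 0.038; python3 shift.py '0 0 -0.01 0 0 0; 0 0 -0.03 0 0 0; -0.01 0 -0.07 0 0 0; -0.03 0 -0.11 0 0 0; -0.07 0 -0.14 0 0 0; -0.11 0 -0.15 0 0 0; -0.15 0 -0.15 0 0 0; -0.17 0 -0.15 0 0 0; -0.17 0 -0.15 0 0 0'; python3 - <<'E'
from h import *
st()
c=arm.read_camera('top');s=arm.read_camera('side')
cv2.imwrite('pics/t7.png',np.hstack([cv2.resize(s['frame'][200:350,210:350],(420,450)),cv2.resize(c['frame'][150:285,200:375],(380,293)) if 0 else cv2.resize(c['frame'][150:290,220:350],(380,450))]))
try: pin()
except Exception as e: print(e)
E
```

```text
t: 15.9
tcp_pos: [0.6156, -0.0055, 0.0782]
orientation: [[0.979, 0.205, 0.001], [0.205, -0.979, 0.0], [0.001, 0.0, -1.0]]
ft_force: [0.0, 0.2, -0.1]
opening: 0.0379
gripper_force: 0.0
t: 16.65
tcp_pos: [0.4444, -0.0415, 0.2297]
orientation: [[0.979, 0.204, 0.002], [0.204, -0.979, 0.002], [0.002, -0.001, -1.0]]
ft_force: [0.7, -0.4, -1.1]
opening: 0.0382
gripper_force: 0.0
16.65 [ 0.4444 -0.0415  0.2297] case [-0.1865 -0.0545  0.2297] F [ 0.7 -0.4 -1.1] 0.0382 0.0
pin [234.4 220.7] [275.8 262.3] case [0.0154 0.1028 0.1602] err 0.0006
```

View pics/t7.png

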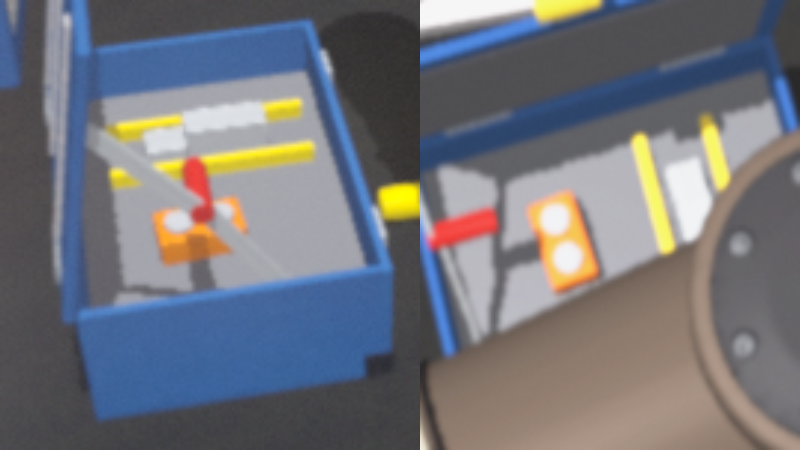

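Bar lies flat between the ribs; the red pin is still at its locked place. Now a tilted (50°) approach with closed fingers from in front of the pin.

```bash
python3 -c "
from h import *
go(cw((-.12,.101,.27)),tool(11.8,50))"
```

```text
row [ 0.0613 -0.1553 -0.0411] [-1.000e-02  4.991e+01  3.000e-02]
```

```bash
python3 shift.py '0.06 -0.155 -0.041 0 50 0; 0.06 -0.155 -0.041 0 50 0; 0.06 -0.155 -0.041 0 50 0; 0.06 -0.155 -0.041 0 50 0; 0.06 -0.155 -0.041 0 50 0; 0.06 -0.155 -0.041 0 50 0; 0.06 -0.155 -0.041 0 50 0; 0.06 -0.155 -0.041 0 50 0; 0.06 -0.155 -0.041 0 50 0; 0.06 -0.155 -0.041 0 50 0' 0 20; python3 - <<'E'
from h import *
st();print(np.round(arm.sense()['qpos'],1))
try: pin()
except Exception as e: print(e)
go(cw((-.0425,.101,.207)),tool(11.8,50))
E
```

```text
t: 17.68
tcp_pos: [0.5097, 0.1185, 0.3595]
orientation: [[0.685, 0.216, 0.696], [0.144, -0.976, 0.161], [0.714, -0.01, -0.7]]
ft_force: [-0.1, 0.0, -0.1]
opening: 0.0003
gripper_force: 0.0
17.68 [0.5097 0.1185 0.3595] case [-0.0899  0.0888  0.3595] F [-0.1  0.  -0.1] 0.0003 0.0
[ 36.7 -22.5 -58.1  56.9 -20.   16.9]
pin [234.4 220.7] [275.8 262.2] case [0.0154 0.1027 0.1604] err 0.0006
row [-0.0765 -0.0106  0.1409] [-0.82  4.36 -0.01]
```

J3 is at its limit there; use a 38–40° tilt instead, nearer the pin.

```bash
python3 shift.py '0 0 0 0 0 0'; python3 - <<'E'
from h import *
st();go(cw((-.035,.101,.26)),tool(11.8,38))
E
```

```text
t: 17.87
tcp_pos: [0.5093, 0.1178, 0.3578]
orientation: [[0.687, 0.214, 0.694], [0.144, -0.977, 0.159], [0.712, -0.01, -0.702]]
ft_force: [-0.1, -0.5, -0.2]
opening: 0.0005
gripper_force: 0.0
17.87 [0.5093 0.1178 0.3578] case [-0.0904  0.0882  0.3578] F [-0.1 -0.5 -0.2] 0.0005 0.0
row [-0.0308 -0.0113  0.1083] [-0.8  -7.42  0.06]
```

```bash
python3 shift.py '-0.01 -0.004 0.035 0 -3 0; -0.02 -0.008 0.07 0 -6 0; -0.031 -0.011 0.108 -0.8 -7.4 0; -0.031 -0.011 0.108 -0.8 -7.4 0; -0.031 -0.011 0.108 -0.8 -7.4 0; -0.031 -0.011 0.108 -0.8 -7.4 0'; python3 - <<'E'
from h import *
st();print(np.round(arm.sense()['qpos'],1))
go(cw((-.035,.101,.26)),tool(11.8,38))
go(cw((-.032,.101,.218)),tool(11.8,38))
try: pin()
except Exception as e: print(e)
E
```

```text
t: 18.37
tcp_pos: [0.5623, 0.1412, 0.2634]
orientation: [[0.777, 0.205, 0.595], [0.163, -0.979, 0.124], [0.608, 0.001, -0.794]]
ft_force: [-0.5, -0.1, 0.7]
opening: -0.0002
gripper_force: 0.0
18.37 [0.5623 0.1412 0.2634] case [-0.0337  0.1003  0.2634] F [-0.5 -0.1  0.7] -0.0002 0.0
[ 26.   -7.9 -58.2  70.1  -9.2   8.8]
row [-0.0031 -0.0007  0.002 ] [0.01 0.54 0.07]
row [-0.0263 -0.0008  0.0371] [0.01 0.54 0.07]
pin [235.  220.2] [275.8 262.4] case [0.0159 0.1017 0.1591] err 0.0015
```

```bash
python3 -c "
from h import *
go(cw((-.02,.101,.25)),tool(11.8,26))"; python3 shift.py '0 0 0 0 -6 0; 0.002 0 0.01 0 -12 0; 0.002 0 0.015 0 -12 0; 0.002 0 0.015 0 -12 0; 0.002 0 0.015 0 -12 0'; python3 - <<'E'
from h import *
st();print(np.round(arm.sense()['qpos'],1))
go(cw((-.015,.101,.211)),tool(11.8,26))
E
```

```text
row [0.0015 0.0002 0.0208] [ -0.09 -11.66   0.1 ]
t: 18.88
tcp_pos: [0.5711, 0.1472, 0.2556]
orientation: [[0.883, 0.211, 0.42], [0.188, -0.977, 0.095], [0.431, -0.005, -0.902]]
ft_force: [1.7, -0.4, 2.2]
opening: -0.0003
gripper_force: 0.0
18.88 [0.5711 0.1472 0.2556] case [-0.0239  0.1043  0.2556] F [ 1.7 -0.4  2.2] -0.0003 0.0
[ 39.6  -2.2 -37.8  20.9 -33.   47.1]
row [-0.0112  0.0036  0.044 ] [-0.4   0.49  0.23]
```

```bash
python3 shift.py '-0.004 0.001 0.015 0 0 0; -0.008 0.003 0.03 0 0 0; -0.011 0.0035 0.043 0 0 0; -0.011 0.0035 0.044 0 0 0; -0.011 0.0035 0.044 0 0 0'; python3 - <<'E'
from h import *
st();print(np.round(arm.sense()['qpos'],1))
s=arm.read_camera('side');w=arm.read_camera('wrist')
cv2.imwrite('pics/s8.png',np.hstack([cv2.resize(s['frame'][130:330,200:400],(400,400)),cv2.resize(w['frame'],(400,300))[:, :] if 0 else cv2.resize(w['frame'],(400,400))]))
try: pin()
except Exception as e: print(e)
d=np.array([.438,0,-.899]);u=np.array([.899,0,.438]);
for b in(0,.05,.1,.15,.2,.25,.3,.33):
    a=1.037-b;P=np.array([-.035+.098*np.cos(a),.101,.075+.098*np.sin(a)]);q=P-.017*d-.005*u;print(b,P.round(4),q.round(4));
go(cw(q))
E
```

```text
t: 19.3
tcp_pos: [0.5815, 0.1431, 0.2104]
orientation: [[0.882, 0.208, 0.423], [0.187, -0.978, 0.09], [0.433, -0.0, -0.902]]
ft_force: [0.0, -0.8, 0.3]
opening: -0.0
gripper_force: 0.0
19.3 [0.5815 0.1431 0.2104] case [-0.0146  0.0981  0.2104] F [ 0.  -0.8  0.3] -0.0 0.0
[ 37.5   1.3 -42.6  26.1 -25.   42.8]
pin [240.6 218.4] [275.8 262.5] case [0.017  0.0915 0.1509] err 0.0053
0 [0.0149 0.101  0.1594] [0.0029 0.101  0.1725]
0.05 [0.019  0.101  0.1568] [0.0071 0.101  0.1699]
0.1 [0.023 0.101 0.154] [0.0111 0.101  0.1671]
0.15 [0.0269 0.101  0.151 ] [0.015  0.101  0.1641]
0.2 [0.0306 0.101  0.1478] [0.0187 0.101  0.1609]
0.25 [0.0342 0.101  0.1444] [0.0222 0.101  0.1575]
0.3 [0.0376 0.101  0.1409] [0.0256 0.101  0.154 ]
0.33 [0.0395 0.101  0.1387] [0.0276 0.101  0.1517]
row [ 0.011  -0.0027  0.0719] [0. 0. 0.]
```

View pics/s8.png

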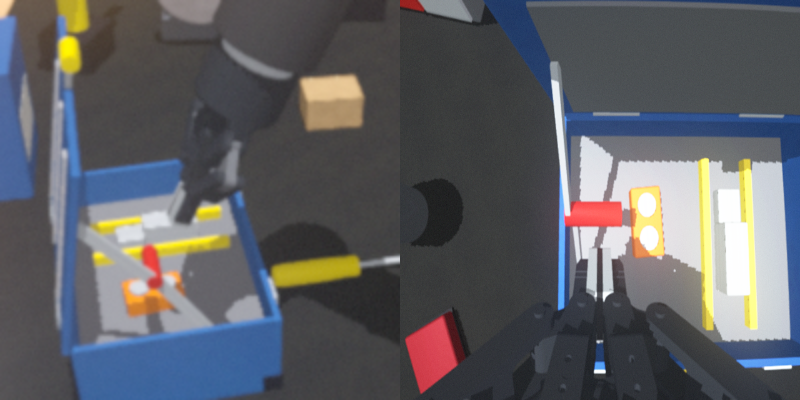

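Wrist view: closed tips at column 600, pin spanning 567–622 — 2 mm more to +y. Pushing along the pin's arc.

```bash
python3 shift.py '-0.001 -0.002 0.015 0 0 0; -0.001 -0.002 0.028 0 0 0; -0.001 -0.002 0.036 0 0 0; -0.001 -0.002 0.042 0 0 0; 0.002 -0.002 0.046 0 0 0; 0.004 -0.002 0.05 0 0 0; 0.006 -0.002 0.054 0 0 0; 0.008 -0.002 0.058 0 0 0; 0.009 -0.002 0.061 0 0 0; 0.0095 -0.002 0.063 0 0 0; 0.0095 -0.002 0.063 0 0 0'; python3 - <<'E'
from h import *
st()
try: pin()
except Exception as e: print(e)
E
```

```text
t: 20.42
tcp_pos: [0.6173, 0.1524, 0.1575]
orientation: [[0.882, 0.207, 0.424], [0.187, -0.978, 0.09], [0.433, -0.0, -0.901]]
ft_force: [-0.5, 0.4, 1.6]
opening: 0.0
gripper_force: 0.6
20.42 [0.6173 0.1524 0.1575] case [0.0224 0.0999 0.1575] F [-0.5  0.4  1.6] 0.0 0.6
pin [242. 210.] [267.6 272.8] case [0.0378 0.0876 0.1259] err 0.0121
```

```bash
python3 shift.py '0.001 0 0.003 0 0 0; 0.0015 0 0.006 0 0 0; 0.0015 0 0.008 0 0 0; 0.0015 0 0.008 0 0 0'; python3 - <<'E'
from h import *
st();s=arm.read_camera('side');f=s['frame'];roi=(230,200,330,340)
print(cen(mask(f,(0,150,60),(4,255,255),roi)|mask(f,(172,150,60),(180,255,255),roi)))
for b in(0,.2,.25,.3,.35): print(b,w2px(s,cw((-.035+.098*np.cos(1.037-b),.101,.075+.098*np.sin(1.037-b)))))
E
```

```text
t: 20.85
tcp_pos: [0.6218, 0.1533, 0.1507]
orientation: [[0.882, 0.207, 0.423], [0.187, -0.978, 0.09], [0.433, -0.0, -0.901]]
ft_force: [-0.5, 1.0, 1.0]
opening: 0.0001
gripper_force: 0.8
20.85 [0.6218 0.1533 0.1507] case [0.027  0.0998 0.1507] F [-0.5  1.   1. ] 0.0001 0.8
[265.13157894736844, 277.0263157894737]
0 [[275.85556549 261.91833676]]
0.2 [[267.95799613 267.74412105]]
0.25 [[266.23146171 269.34330887]]
0.3 [[264.61365013 270.98959432]]
0.35 [[263.10860048 272.67777957]]
```

```bash
python3 shift.py '0 0 -0.01 0 0 0; -0.005 0 -0.03 0 0 0; -0.02 0 -0.06 0 0 0; -0.05 0 -0.09 0 0 0; -0.09 0 -0.12 0 0 0; -0.11 0 -0.14 0 -6 0; -0.11 0 -0.14 0 -13 0; -0.11 0 -0.14 0 -20 0; -0.11 0 -0.14 0 -26 0; -0.11 0 -0.14 0 -26 0'; python3 - <<'E'
from h import *
st()
try: pin()
except Exception as e: print(e)
s=arm.read_camera('side');c=arm.read_camera('top')
g=cen(mask(s['frame'],(20,120,120),(35,255,255),(190,60,260,180)));h=cen(mask(c['frame'],(20,120,120),(35,255,255),(250,120,310,175)))
p,e=tri(c,h,s,g);print('grip',g,h,p,wc(p).round(4),e);print(w2px(s,cw((.0685,0,.331))),w2px(c,cw((.0685,0,.331))))
E
```

```text
t: 21.73
tcp_pos: [0.4676, 0.1219, 0.2286]
orientation: [[0.978, 0.207, -0.015], [0.207, -0.978, -0.003], [-0.015, 0.0, -1.0]]
ft_force: [1.3, 0.7, 0.2]
opening: -0.0
gripper_force: 0.0
21.73 [0.4676 0.1219 0.2286] case [-0.1304  0.1007  0.2286] F [1.3 0.7 0.2] -0.0 0.0
pin [239.1 210.7] [264.9 271.8] case [0.0395 0.0922 0.1319] err 0.0052
grip [234.31543624161074, 116.79194630872483] [272.022641509434, 157.95094339622642] [0.6530028  0.05662076 0.39676526] [ 0.0378 -0.0011  0.3968] 0.03523504345186277
[[231.39842606 156.87484138]] [[269.30598097 146.01147459]]
```

Pin has stayed pushed back (side (265,272)), matching about 29 mm of travel. Now I locate the grip numerically (picture quota used).

```bash
cat > gr.py <<'E'
from h import *
s=arm.read_camera('side');c=arm.read_camera('top')
def bl(f,roi):
    m=mask(f,(20,110,90),(35,255,255),roi);o=[]
    for k in cv2.findContours(m,cv2.RETR_EXTERNAL,cv2.CHAIN_APPROX_NONE)[0]:
        if cv2.contourArea(k)>15: o.append((cv2.boundingRect(k),np.round(cen(k) if 0 else np.mean(k.reshape(-1,2),0),1)))
    return o
S=bl(s['frame'],(210,125,260,180));T=bl(c['frame'],(245,125,315,180));print('side',S);print('top',T)
for a in S:
    for b in T:
        p,e=tri(c,b[1],s,a[1]);print(wc(p).round(4),round(e,4))
for th in(1.2,1.25,1.3,1.35,1.4): 
    P=cw((.1-.232*np.cos(th)+.004*np.sin(th),0,.1+.232*np.sin(th)+.004*np.cos(th)));print(th,wc(P).round(4),w2px(s,P),w2px(c,P))
E
python3 gr.py
```

```text
side [((239, 148, 11, 19), array([244., 157.])), ((213, 125, 32, 22), array([231.7, 132.5]))]
top [((259, 151, 26, 16), array([272.2, 158. ]))]
[0.0472 0.0009 0.3287] 0.0016
[ 0.0475 -0.0015  0.3693] 0.0316
1.2 [ 0.0197 -0.      0.3177] [[259.55929279 160.19692415]] [[277.76153028 176.2277284 ]]
1.25 [ 0.0306 -0.      0.3214] [[253.25795068 159.08534317]] [[275.8212735  169.27890052]]
1.3 [0.0418 0.     0.3246] [[246.84455412 158.25274044]] [[273.88082823 162.34229802]]
1.35 [0.0531 0.     0.3272] [[240.34256388 157.70566642]] [[271.94956461 155.45147628]]
1.4 [ 0.0645 -0.      0.3293] [[233.77637957 157.44927497]] [[270.0367966  148.63972095]]
```

```bash
python3 shift.py '0 0.02 -0.04 0 0 0; 0 0.04 -0.08 0 0 0; 0 0.06 -0.12 0 0 0; 0.02 0.08 -0.15 0 0 0; 0.05 0.095 -0.16 0 0 0; 0.09 0.1 -0.16 0 0 0; 0.13 0.1 -0.16 0 0 0; 0.16 0.1 -0.16 0 0 0; 0.176 0.1 -0.16 0 0 0; 0.176 0.1 -0.16 0 0 0; 0.176 0.1 -0.16 0 0 0' 0.065 50; python3 - <<'E'
from h import *
st();go(cw((.046,.001,.317)),tool(11.8))
w=arm.read_camera('wrist');m=mask(w['frame'],(20,110,90),(35,255,255),(200,100,440,400))
print(cv2.boundingRect(big(m)), w2px(w,cw((.047,.001,.327))))
E
```

```text
t: 22.95
tcp_pos: [0.6588, 0.0589, 0.3875]
orientation: [[0.978, 0.207, -0.007], [0.207, -0.978, -0.002], [-0.007, 0.0, -1.0]]
ft_force: [-0.2, 0.4, 0.9]
opening: 0.065
gripper_force: 0.0
22.95 [0.6588 0.0589 0.3875] case [ 4.390e-02 -1.000e-04  3.875e-01] F [-0.2  0.4  0.9] 0.065 0.0
row [ 0.0026 -0.0011  0.0705] [0.02 0.42 0.14]
(282, 228, 73, 44) [[314.85481825 257.6514281 ]]
```

```bash
python3 shift.py '0.002 0 0.02 0 0.4 0; 0.0035 0 0.04 0 0.4 0; 0.0035 0 0.055 0 0.4 0; 0.0035 0 0.065 0 0.4 0; 0.0035 0 0.07 0 0.4 0; 0.0035 0 0.07 0 0.4 0'; python3 -c "
from h import *
st()"; python3 shift.py '0 0 0 0 0 0; 0 0 0 0 0 0; 0 0 0 0 0 0; 0 0 0 0 0 0; 0 0 0 0 0 0; 0 0 0 0 0 0' 0.02 50;  python3 gr.py; python3 -c "
from h import *
st();pin()"
```

```text
t: 23.5
tcp_pos: [0.6612, 0.0594, 0.3184]
orientation: [[0.978, 0.207, 0.001], [0.207, -0.978, 0.0], [0.001, -0.0, -1.0]]
ft_force: [0.3, -0.1, -0.4]
opening: 0.065
gripper_force: 0.0
23.5 [0.6612 0.0594 0.3184] case [ 4.640e-02 -1.000e-04  3.184e-01] F [ 0.3 -0.1 -0.4] 0.065 0.0
t: 24.0
tcp_pos: [0.6625, 0.0605, 0.3202]
orientation: [[0.978, 0.208, 0.003], [0.208, -0.978, 0.002], [0.004, -0.001, -1.0]]
ft_force: [-2.4, 4.1, 6.0]
opening: 0.0348
gripper_force: 52.1
side [((214, 125, 21, 22), array([226.6, 131.9]))]
top [((261, 151, 23, 16), array([272.2, 158.3]))]
[ 0.0519 -0.0018  0.3694] 0.0406
1.2 [ 0.0197 -0.      0.3177] [[259.55929279 160.19692415]] [[277.76153028 176.2277284 ]]
1.25 [ 0.0306 -0.      0.3214] [[253.25795068 159.08534317]] [[275.8212735  169.27890052]]
1.3 [0.0418 0.     0.3246] [[246.84455412 158.25274044]] [[273.88082823 162.34229802]]
1.35 [0.0531 0.     0.3272] [[240.34256388 157.70566642]] [[271.94956461 155.45147628]]
1.4 [ 0.0645 -0.      0.3293] [[233.77637957 157.44927497]] [[270.0367966  148.63972095]]
24.1 [0.6625 0.0605 0.3202] case [0.0479 0.0007 0.3202] F [-2.   5.   5.9] 0.0347 52.1
pin [233.7 212.6] [265.  272.7] case [0.0382 0.1025 0.1384] err 0.0021
```

```bash
python3 - <<'E'
import numpy as np
f=lambda t:np.array([.1-.232*np.cos(t)+.004*np.sin(t),.1+.232*np.sin(t)+.004*np.cos(t)])
seq=[1.29,1.25,1.2,1.14,1.08,1.02,.96,.9,.84,.78,.72,.66, .6,.54,.48,.42,.36,.3,.25,.2,.15,.1,.06,.03]
p=f(1.315)
for i,t in enumerate(seq):
    if i==12:p=f(.66)
    d=f(t)-p;print(t,d[0].round(4),(-d[1]).round(4))
E
```

```text
1.29 -0.0056 0.0014
1.25 -0.0145 0.004
1.2 -0.0255 0.0078
1.14 -0.0384 0.013
1.08 -0.051 0.019
1.02 -0.0632 0.0257
0.96 -0.075 0.0331
0.9 -0.0863 0.0412
0.84 -0.097 0.05
0.78 -0.1073 0.0595
0.72 -0.117 0.0695
0.66 -0.126 0.0801
0.6 -0.0084 0.0111
0.54 -0.0161 0.0227
0.48 -0.0231 0.0347
0.42 -0.0294 0.0472
0.36 -0.0349 0.0599
0.3 -0.0396 0.073
0.25 -0.043 0.0841
0.2 -0.0458 0.0954
0.15 -0.048 0.1068
0.1 -0.0496 0.1183
0.06 -0.0505 0.1275
0.03 -0.0509 0.1344
```

```bash
python3 shift.py '-0.0056 0 0.0014 0 0 0; -0.0145 0 0.004 0 0 0; -0.0255 0 0.0078 0 0 0; -0.0384 0 0.013 0 0 0; -0.051 0 0.019 0 0 0; -0.0632 0 0.0257 0 0 0'; python3 -c "
from h import *
st()
try: pin()
except Exception as e: print(e)"
```

```text
t: 24.7
tcp_pos: [0.6012, 0.0475, 0.2953]
orientation: [[0.978, 0.208, 0.006], [0.208, -0.978, 0.003], [0.007, -0.001, -1.0]]
ft_force: [-2.5, 5.7, 8.2]
opening: 0.0353
gripper_force: 53.8
24.7 [0.6012 0.0475 0.2953] case [-0.0148  0.0006  0.2953] F [-2.5  5.7  8.2] 0.0353 53.8
pin [238.  210.6] [258.5 283.7] case [0.0521 0.096  0.1053] err 0.0007
```

```bash
python3 shift.py '-0.0118 0 0.0074 0 0 0; -0.0231 0 0.0155 0 0 0; -0.0338 0 0.0243 0 0 0; -0.0441 0 0.0338 0 0 0; -0.0538 0 0.0438 0 0 0; -0.0628 0 0.0544 0 0 0; -0.0712 0 0.0655 0 0 0; -0.0789 0 0.0771 0 0 0; -0.0859 0 0.0891 0 0 0; -0.0922 0 0.1016 0 0 0; -0.0977 0 0.1143 0 0 0; -0.1024 0 0.1274 0 0 0'; python3 -c "
from h import *
st()"
```

```text
t: 25.8
tcp_pos: [0.4987, 0.0259, 0.1651]
orientation: [[0.978, 0.207, -0.0], [0.207, -0.978, 0.002], [0.0, -0.002, -1.0]]
ft_force: [-8.8, 6.5, 3.2]
opening: 0.0348
gripper_force: 60.1
25.8 [0.4987 0.0259 0.1651] case [-0.1195  0.0004  0.1651] F [-8.8  6.5  3.2] 0.0348 60.1
```

```bash
python3 shift.py '-0.0034 0 0.0111 0 0 0; -0.0062 0 0.0224 0 0 0; -0.0084 0 0.0338 0 0 0; -0.01 0 0.0453 0 0 0; -0.0109 0 0.0545 0 0 0; -0.0113 0 0.0605 0 0 0; -0.0115 0 0.0645 0 0 0; -0.0115 0 0.067 0 0 0; -0.0115 0 0.068 0 0 0; -0.0115 0 0.068 0 0 0'; python3 -c "
from h import *
st()"
```

```text
t: 26.63
tcp_pos: [0.4871, 0.0234, 0.0964]
orientation: [[0.979, 0.206, -0.003], [0.206, -0.979, 0.001], [-0.002, -0.002, -1.0]]
ft_force: [-8.3, 8.0, -1.0]
opening: 0.0349
gripper_force: 60.7
26.63 [0.4871 0.0234 0.0964] case [-0.1314  0.0003  0.0964] F [-8.3  8.  -1. ] 0.0349 60.7
```

```bash
python3 shift.py '0.001 -0.001 0.001 0 0 0; 0.001 -0.001 0.002 0 0 0; 0.001 -0.001 0.002 0 0 0'; python3 -c "
from h import *
st()";  python3 shift.py '0 0 0.001 0 0 0; 0 0 0.002 0 0 0; 0 0 0.002 0 0 0'; python3 -c "
from h import *
st()"
```

```text
t: 26.88
tcp_pos: [0.4871, 0.0235, 0.0943]
orientation: [[0.979, 0.206, -0.004], [0.206, -0.979, -0.0], [-0.004, -0.0, -1.0]]
ft_force: [-9.7, 3.0, -0.4]
opening: 0.0348
gripper_force: 60.6
26.88 [0.4871 0.0235 0.0943] case [-0.1314  0.0004  0.0943] F [-9.7  3.  -0.4] 0.0348 60.6
t: 27.13
tcp_pos: [0.4871, 0.0235, 0.0927]
orientation: [[0.979, 0.206, -0.004], [0.206, -0.979, -0.0], [-0.004, -0.0, -1.0]]
ft_force: [-11.8, 2.7, 3.8]
opening: 0.0353
gripper_force: 61.2
27.13 [0.4871 0.0235 0.0927] case [-0.1314  0.0004  0.0927] F [-11.8   2.7   3.8] 0.0353 61.2
```

```bash
python3 shift.py '0.001 0 0.001 0 0 0; 0.002 0 0.002 0 0 0; 0.002 0 0.002 0 0 0'; python3 -c "
from h import *
st()";  python3 shift.py '0 0 0.001 0 0 0; 0 0 0.002 0 0 0; 0 0 0.002 0 0 0'; python3 -c "
from h import *
st()
c=arm.read_camera('side');print(bool(1));
m=mask(c['frame'],(100,120,60),(125,255,255),(220,195,345,345));a=cv2.approxPolyDP(big(cv2.morphologyEx(m,cv2.MORPH_CLOSE,np.ones((9,9)))),6,True).reshape(-1,2);print(a.tolist())"
```

```text
t: 27.38
tcp_pos: [0.4875, 0.0235, 0.0922]
orientation: [[0.978, 0.206, -0.006], [0.206, -0.978, -0.001], [-0.007, 0.0, -1.0]]
ft_force: [-25.4, 5.6, 29.8]
opening: 0.0349
gripper_force: 64.6
27.38 [0.4875 0.0235 0.0922] case [-0.131   0.0003  0.0922] F [-25.4   5.6  29.8] 0.0349 64.6
t: 27.63
tcp_pos: [0.4876, 0.0235, 0.092]
orientation: [[0.978, 0.207, -0.005], [0.207, -0.978, -0.001], [-0.006, 0.0, -1.0]]
ft_force: [-34.6, 6.5, 51.1]
opening: 0.035
gripper_force: 67.0
27.63 [0.4876 0.0235 0.092 ] case [-0.1309  0.0003  0.092 ] F [-34.6   6.5  51.1] 0.035 67.0
True
[[313, 204], [227, 216], [242, 339], [327, 326], [339, 317], [342, 286]]
```

Firm stop and the side outline matches the original shut case. Relax, release, retreat.

```bash
python3 shift.py '-0.002 0 -0.002 0 0 0; -0.004 0 -0.003 0 0 0; -0.004 0 -0.003 0 0 0'; python3 -c "
from h import *
st()"; python3 shift.py '0 0 0 0 0 0; 0 0 0 0 0 0; 0 0 0 0 0 0; 0 0 0 0 0 0' 0.065; python3 shift.py '0 0 -0.02 0 0 0; 0 0 -0.05 0 0 0; 0 0 -0.09 0 0 0; 0 0 -0.13 0 0 0; 0 0.04 -0.15 0 0 0; 0 0.08 -0.15 0 0 0; 0 0.12 -0.15 0 0 0; 0 0.16 -0.15 0 0 0; 0 0.2 -0.15 0 0 0; 0 0.2 -0.15 0 0 0; 0 0.2 -0.15 0 0 0; 0 0.2 -0.15 0 0 0'; python3 - <<'E'
from h import *
st();c=arm.read_camera('top');s=arm.read_camera('side')
for n,z in(('top',c),('side',s)):
    a=cv2.imread(f'pics/{n}0.png');d=(cv2.absdiff(a,z['frame']).max(2)>50).astype(np.uint8)
    print(n,[cv2.boundingRect(k) for k in cv2.findContours(d,0,1)[0] if cv2.contourArea(k)>30])
m=mask(c['frame'],(100,120,60),(125,255,255),(200,150,375,300));m=cv2.morphologyEx(m,cv2.MORPH_CLOSE,np.ones((9,9)))
print(cv2.approxPolyDP(big(m),8,True).reshape(-1,2).tolist())
print(cv2.boundingRect(mask(s['frame'],(20,120,120),(35,255,255),(330,228,350,252))),cen(mask(s['frame'],(20,120,120),(35,255,255),(330,228,350,252))))
E
```

```text
t: 27.93
tcp_pos: [0.4875, 0.0236, 0.0927]
orientation: [[0.978, 0.207, 0.001], [0.207, -0.978, 0.001], [0.001, -0.0, -1.0]]
ft_force: [-4.6, 1.7, 0.6]
opening: 0.0348
gripper_force: 61.3
27.93 [0.4875 0.0236 0.0927] case [-0.131   0.0004  0.0927] F [-4.6  1.7  0.6] 0.0348 61.3
t: 28.27
tcp_pos: [0.4883, 0.0237, 0.092]
orientation: [[0.978, 0.207, 0.001], [0.207, -0.978, 0.0], [0.001, 0.0, -1.0]]
ft_force: [-0.4, 1.3, 0.0]
opening: 0.0646
gripper_force: 0.0
t: 29.27
tcp_pos: [0.5289, -0.1724, 0.2416]
orientation: [[0.979, 0.205, -0.0], [0.205, -0.979, 0.0], [-0.0, -0.0, -1.0]]
ft_force: [0.2, 0.3, -0.9]
opening: 0.0653
gripper_force: 0.0
29.27 [ 0.5289 -0.1724  0.2416] case [-0.1305 -0.1999  0.2416] F [ 0.2  0.3 -0.9] 0.0653 0.0
top [(234, 272, 10, 18), (482, 239, 42, 35), (438, 204, 70, 19), (215, 118, 174, 362), (360, 115, 113, 91), (454, 85, 109, 100)]
side [(568, 282, 18, 15), (581, 275, 16, 8), (563, 243, 23, 6), (620, 238, 20, 25), (287, 203, 33, 20), (310, 159, 28, 23), (572, 0, 68, 159), (290, 0, 63, 140)]
[[212, 193], [232, 281], [247, 289], [246, 235], [227, 229]]
(334, 231, 13, 18) [340.26241134751774, 239.46808510638297]
```

```bash
python3 -c "
from station import arm
print(arm.job_done())"
```

```text
the job is handed in; nothing more can be done
None
```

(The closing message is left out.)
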